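# Lock an aperture holder onto the optical rail with its quarter-turn foot

## Task

Take the aperture holder (the black square plate on a sprung foot) out of the storage block, feel the T-head of its foot down into the slot of the rail, and slide it along the slot until its round collar is snug up against the stop block. Then push it down against its spring, give it a quarter turn and let it come up, so that it stands upright and locked at the stop; never force the rail or the stop, leave the two other mounts in the block where they are, and let go. The plate will be aimed later: only the foot has to be locked.

Things in the scene. Friction and masses are not known exactly. Their poses are not given: they have to be found in the camera images.
- holder_grip (a point): Centre of the plate of the aperture holder to be mounted (0.2 to 0.3 kg in all). Black upright plate, 36 mm wide (its x), 12 mm thick (its y), 48 mm tall (its z, up), with a 24 mm round aperture closed by a thin disc. It stands upright in one of three round pockets of a grey storage block 30 mm high, collar on the block. Hold it by its two 12 mm side edges or across its thickness.
- holder_collar (a point): Centre of the underside of the holder's round steel collar: diameter 40 mm, 6 mm thick, under the plate, sliding up a 9 mm stem against a spring. Let out, it is 40 mm below the plate's centre. The spring gives 5 N before it yields, then 0.9 N per mm. At 5.5 mm or more of yield (about 10 N) with the collar on the rail the T-head can turn; at 8.5 mm (12.7 N) the head is on the slot's floor.
- holder_foot (a point): Centre of the T-head's underside, 49.5 mm below the plate's centre; axes are the plate's. The head, hidden under the collar, is 22.8 x 11 mm, 6 mm thick; its length lies up to 0.45 rad either way from the plate's width: find it by feel. The plate is stiff on it. Its 11 mm square neck, 4 mm high, can't turn in the lips. Its corners are cut to turn clockwise from above; it stops at 90 to 98 deg.
- rail: Aluminium T-slot rail, fixed: 300 mm long (its x), 60 mm wide (its y), 32 mm high (its z, up); origin at the middle of its underside. A round lens mount 54 mm tall, foot 36 mm across, is already clamped on its top 128 mm from the middle towards -x; it stays there.
- rail_slot (a point): Middle of the slot's mouth, on the rail's centre line at the height of its top; axes as the rail's. The slot runs the rail's whole length (x), 12.5 mm wide between square-edged lips 5 mm thick; the cavity below is 24 mm wide, its floor 18 mm below this point. After the quarter turn the spring lifts the neck between the lips, locked: plate centre 38.5 mm above this level (40 mm before the turn).
- stop: Low dark stop block, fixed across the rail's top: 24 mm along the rail (its x, same direction as the rail's), 44 mm across, 8 mm high; origin at the middle of its underside, on the rail's top. The holder's collar comes up against its -x face (the side towards the clamped lens): the holder's centre is then 32 mm from this origin.
- lens_mount_centre (a point): Middle, 27 mm above the storage block, of a loose round lens mount 54 mm tall standing in another pocket of the block, 55 or 110 mm from the holder. To be left there.
- plain_post_centre (a point): Middle, 29 mm above the storage block, of a loose plain post with a black cap, 58 mm tall, standing in another pocket of the block, 55 or 110 mm from the holder. To be left there.
Not all that is in view belongs to the job. What is shaped like the part that bears holder_grip but green, orange or yellow is not meant.

How it is judged:
By the outcome, as a careful person would: the job done as asked, in the order asked, and still so for the second after the job is handed in, with the robot touching nothing.
It also fails if it takes over 72 s, if anything falls off the work surface, if the arm or the gripper's body presses on something with over 40 N, if the wrist force passes 120 N, or if a joint passes its speed limit or range.

## Robot

A 7-joint arm with a two-finger parallel gripper is mounted at the origin on the work surface. World frame = base frame: x ahead of the robot, y to its left, z up, the work surface at z = 0. Lengths are in m, angles in rad, forces in N, time in s.
With the tool pointing down it reaches from about 0.4 to 0.85 m from the base axis. Payload 10.4 kg.
Tool frame: the origin (TCP) lies midway between the tips of the shut fingers; the grasp point (between the pads) lies 19 mm behind it; z points along the fingers, x is the direction in which the jaws open and shut, and the axes are right-handed (so a half turn about z gives the same grasp; the last joint's range is limited). The gripper opens to 87 mm and grips with 3 to 60 N. Pads are 19 mm wide; open, the fingers measure 117 mm over their backs; the gripper's body (75 mm by 190 mm) begins 51 mm behind the grasp point.
Start: joints at [1.221, 0.332, -0.065, 1.46, 0.022, 1.35, -0.088], TCP at [0.201, -0.592, 0.223] pointing down, gripper open.
Joint ranges: [-2.6, 2.6], [-0.5, 2.12], [-1.47, 1.34], [0.16, 2.42], [-1.27, 4.41], [0.06, 2.06], [-2.6, 2.6]. Speed limits (rad/s): [2.22, 2.22, 2.79, 2.79, 3.14, 3.14, 3.14].

## Interface

Orientations are given as a unit quaternion [x, y, z, w].
In Python, from bench import r gives the robot as it stands. The module is installed in compiled form; this text tells all that it offers.
- The arm moves only by the tool play_rows, never from a script. Its argument "commands" is a list of rows, each a list of 7 numbers: the shift along the world's x, y, z in cm, then the turn, a rotation vector about the world's x, y, z in rad, then the finger opening in cm, from 0 to 8.7. A call has 1 to 20 rows; each row shifts and turns the commanded pose from where the row before left it; what a row does not reach is not made up. A row lasts 1/8 s, in which the tool goes at most 62.5 mm and 10.7 degrees, less where a joint would pass 70% of its speed; a pose out of reach is approached as far as the arm can. A call is refused whole if a number of a shift passes 6.25 or a number of a turn 0.188, either way. A call with a gripper value outside its range is refused whole. The fingers move at their own pace and stop on an object; "grip_force" is the grip in N (left out, the last holds). Time passes only in rows, so rows that do not move let the fingers close. It gives the time, the measured TCP pose, the force and the opening at its end, in the units of the state.
- r.read_state(): the state, without advancing time (a new reading comes with each control period).
- r.camera(name): name is "scene" or "top" or "wrist"; returns a dict with "img" (480x640x3 uint8, red, green, blue), "K" (3x3 intrinsics, pixels), "k1" (the pictures are not rectified: a ray, as slopes to the right and down, at radius r is drawn at 1 + k1 r^2 times it, then the intrinsics apply), "camera_from_world" (4x4, takes a point from world to camera coordinates). Camera axes: x right, y down, z forward; pixel columns grow to the right and rows downward; lengths in m; the calibration is good to about 2 mm. A picture is of the moment at which its call begins. There is no depth.
- r.close_job(): hands the job in, once; it reports no verdict.
The state is a dict: "time": time; "joint_positions": joint angles; "joint_vel": joint speeds; "joint_torque": joint torques, N m; "ee_pos": TCP position; "eef_rot": TCP orientation; "ft_force": force on the tool from outside, world axes, zero at the start; "torque": the same for the moment, N m; "width": finger opening in m.
Only numpy, scipy, OpenCV 4.12 (cv2) and the standard library are available. Lean on these libraries where they do the work, as an engineer would, in place of code of your own. Each camera call takes 0.05 s, during which the arm holds its last target. There are 200 camera calls.

## Working session

There is one attempt and no reset: what is moved stays moved. The work goes in short steps, Python scripts to look and compute and a tool call to move; the robot and the scene stay as the last step left them, time stands still between calls to the robot, and variables do not carry over. Pictures are saved under pics/ and viewed, about 8 in all and at most 12, crops included, and the job is handed in when it is done.

Besides the shell and the picture viewer there is one more tool, called as name([rows], argument=value, ...), one row to a line, values as JSON. play_rows: Moves the arm, as the interface text tells. Its arguments: {"type":"object","properties":{"commands":{"type":"array","items":{"type":"array","items":{"type":"number"}}},"grip_force":{"type":"number"}},"required":["commands"]}

```bash
mkdir -p pics
cat > h.py <<'E'
import numpy as np, cv2
from bench import r
def shot(n,fn=None):
    c=r.camera(n); np.savez(f'{n}.npz',**{k:np.array(v) for k,v in c.items()})
    if fn: cv2.imwrite('pics/'+fn,c['img'][:,:,::-1])
    return c
def load(n): return dict(np.load(f'{n}.npz'))
def ray(c,u,v):
    K=c['K'];k=float(c['k1']); d=np.array([(u-K[0,2])/K[0,0],(v-K[1,2])/K[1,1]]); p=d.copy()
    for _ in range(20): p=d/(1+k*(p@p))
    M=c['camera_from_world'];R=M[:3,:3];o=-R.T@M[:3,3]
    return o,R.T@np.array([p[0],p[1],1])
def atz(c,u,v,z):
    o,d=ray(c,u,v); return o+d*(z-o[2])/d[2]
def proj(c,P):
    M=c['camera_from_world'];q=M[:3,:3]@np.array(P)+M[:3,3];p=q[:2]/q[2];p=p*(1+float(c['k1'])*(p@p));K=c['K']
    return np.array([K[0,0]*p[0]+K[0,2],K[1,1]*p[1]+K[1,2]])
def st():
    s=r.read_state(); print('t',s['time'],'p',np.round(s['ee_pos'],4),'q',np.round(s['eef_rot'],4),'F',np.round(s['ft_force'],2),'T',np.round(s['torque'],3),'w',round(float(s['width']),4),'j',np.round(s['joint_positions'],3))
E
python3 - <<'E'
from h import *
st(); shot('top','top0.png'); shot('scene','scene0.png')
for n in('top','scene'):
    c=load(n);print(c['K'],c['k1'],c['camera_from_world'])
E
```

```text
t 0.0 p [ 0.2005 -0.5915  0.2217] q [ 8.127e-01 -5.826e-01 -6.000e-04 -4.000e-04] F [ 0.53 -0.41  0.48] T [-0.024 -0.047 -0.005] w 0.0875 j [ 1.221  0.333 -0.065  1.461  0.022  1.35  -0.089]
[[596.29749369   0.         308.90594531]
 [  0.         596.29749369 250.26501165]
 [  0.           0.           1.        ]] -0.11929321287250803 [[-0.16280294 -0.98665295  0.00334215  0.13521059]
 [-0.96647935  0.15879079 -0.2017502   0.49891986]
 [ 0.19852673 -0.03607565 -0.97943131  0.81052397]
 [ 0.          0.          0.          1.        ]]
[[618.72207693   0.         308.9257112 ]
 [  0.         618.72207693 240.24544081]
 [  0.           0.           1.        ]] -0.07299747307144472 [[ 2.15105651e-01  9.76590591e-01  6.14346117e-04 -1.87531522e-01]
 [ 7.62767245e-01 -1.67615623e-01 -6.24572760e-01 -3.16089133e-01]
 [-6.09848907e-01  1.34817733e-01 -7.80966382e-01  1.37969758e+00]
 [ 0.00000000e+00  0.00000000e+00  0.00000000e+00  1.00000000e+00]]
```

View pics/top0.png

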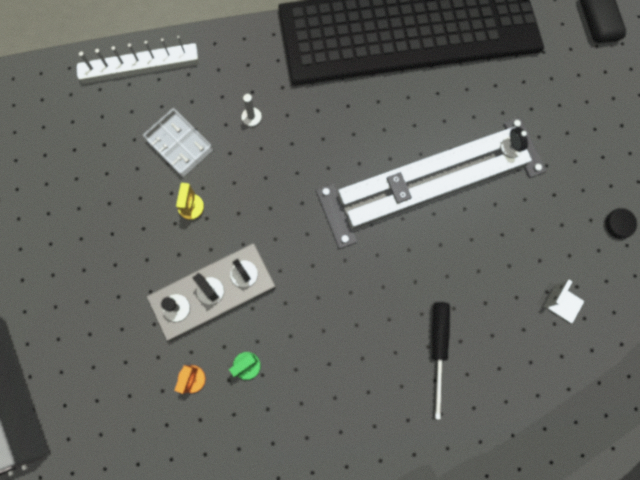

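View pics/scene0.png

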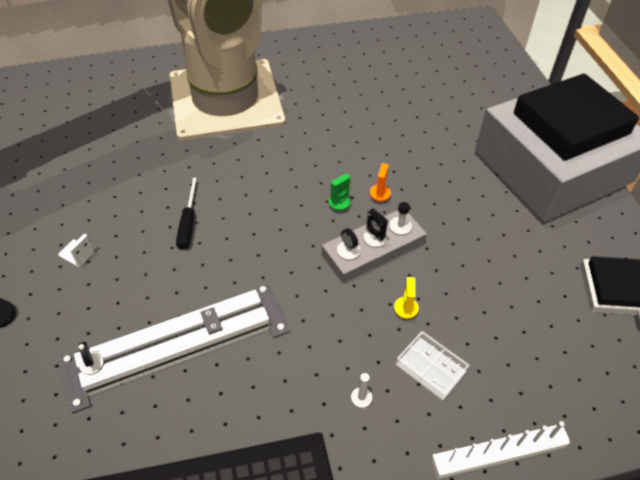

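Top view: the block holds a post at (172,305), a square black plate at (207,288) and a round lens at (243,270). The yellow, green and orange parts are decoys. The rail runs from (345,205) to (525,145), with the stop at (399,187) and the clamped lens at (515,142). I'll confirm the target in one enlarged composite.

Run:
```python
from h import *
a=load('scene')['img'][:,:,::-1]; b=load('top')['img'][:,:,::-1]
A=cv2.resize(a[195:280,315:435],(480,340),interpolation=cv2.INTER_CUBIC)
B=cv2.resize(b[240:345,140:280],(320,240),interpolation=cv2.INTER_CUBIC)
C=cv2.resize(b[110:250,310:550],(480,280)[:2],interpolation=cv2.INTER_CUBIC)
B2=cv2.resize(b[255:320,175:240],(320,320),interpolation=cv2.INTER_CUBIC)
out=np.zeros((600,800,3),np.uint8); out[:340,:480]=A; out[:240,480:]=B; out[280:600,480:]=B2; C=C[:260]; out[340:600,:480]=C
cv2.imwrite('pics/crop1.png',out)
```

```text
(no output)
```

View pics/crop1.png

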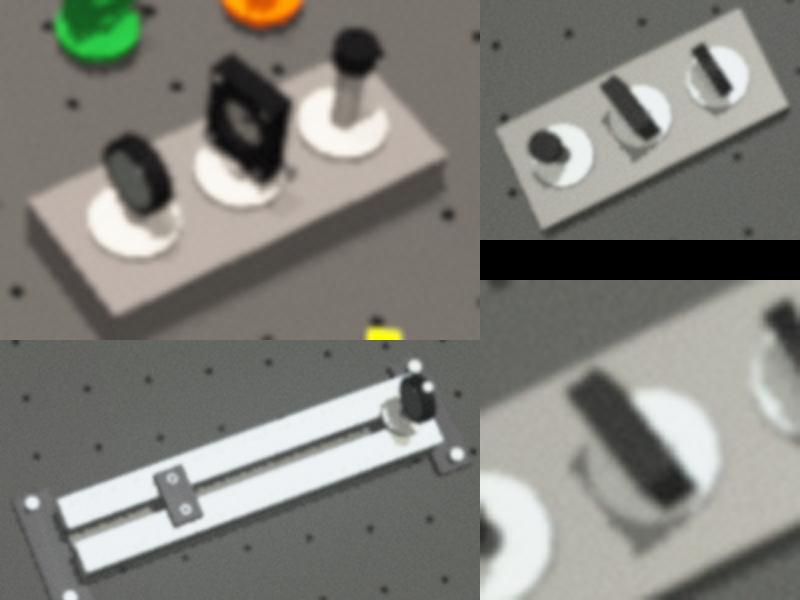

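Confirmed: the middle item, top (207,288) / scene (376,225), is the only black square plate with an aperture. Its neighbours are the round lens and the capped post. Next I fit the poses.

```bash
cat > fit.py <<'E'
from h import *
from scipy.optimize import minimize
S=4
def poly_mask(c,polys,box):
    u0,v0,u1,v1=box; m=np.zeros(((v1-v0)*S,(u1-u0)*S),np.uint8)
    for P in polys:
        q=np.array([proj(c,p) for p in P]); q=(q-[u0,v0]+.5)*S-.5
        cv2.fillConvexPoly(m,cv2.convexHull(np.round(q*16).astype(np.int32)),255,shift=4)
    return m
def up(img,box):
    u0,v0,u1,v1=box; return cv2.resize(img[v0:v1,u0:u1],None,fx=S,fy=S,interpolation=cv2.INTER_CUBIC)
def plate_pts(x,y,a,zc=.070,hx=.018,hy=.006,hz=.024):
    R=np.array([[np.cos(a),-np.sin(a)],[np.sin(a),np.cos(a)]])
    return [np.r_[R@[sx*hx,sy*hy]+[x,y],zc+sz*hz] for sx in(-1,1) for sy in(-1,1) for sz in(-1,1)]
def circ(x,y,z,rr): return [[x+rr*np.cos(t),y+rr*np.sin(t),z] for t in np.linspace(0,6.283,40)]
def rail_polys(x,y,a,z=.032):
    R=np.array([[np.cos(a),-np.sin(a)],[np.sin(a),np.cos(a)]])
    f=lambda ps:[np.r_[R@p+[x,y],z] for p in ps]
    return [f([(-.15,s*.00625),(.15,s*.00625),(.15,s*.03),(-.15,s*.03)]) for s in(-1,1)]
E
python3 - <<'E'
from fit import *
t=load('top');s=load('scene')
print('plate0',atz(t,207,288,.07),'lens',atz(t,243,275,.036),'post',atz(t,178,308,.036))
print('rail ends',atz(t,344,210,.032),atz(t,523,145,.032),'stop',atz(t,399,187,.04), atz(s,211,320,.04))
# plate fit
for name,c,box in(('top',t,(180,262,235,314)),('scene',s,(355,200,395,245))):
    g=up(cv2.cvtColor(c['img'],cv2.COLOR_RGB2GRAY),box); print(name,np.percentile(g,[2,20,50,80,98]))
    b=g<(80 if name=='top' else 62)
    b=cv2.morphologyEx(b.astype(np.uint8),cv2.MORPH_CLOSE,np.ones((25,25),np.uint8))
    n,l,sta,_=cv2.connectedComponentsWithStats(b); k=1+np.argmax(sta[1:,4]); b=l==k
    cv2.imwrite(f'pics/m_{name}.png',b.astype(np.uint8)*255)
    x0=atz(c,*((207,288) if name=='top' else (376,225)),.07)[:2]
    best=None
    for a0 in np.arange(-1.5,1.6,.3):
        f=lambda p:-np.sum((m:=poly_mask(c,[plate_pts(p[0]/100,p[1]/100,p[2])],box)>0)&b)/np.sum(m|b)
        q=minimize(f,[x0[0]*100,x0[1]*100,a0],method='Nelder-Mead',options=dict(initial_simplex=[[x0[0]*100,x0[1]*100,a0],[x0[0]*100+.5,x0[1]*100,a0],[x0[0]*100,x0[1]*100+.5,a0],[x0[0]*100,x0[1]*100,a0+.3]]))
        if best is None or q.fun<best.fun: best=q
    print(name,best.x,best.fun)
# rail
for name,c,box in(('top',t,(325,115,545,235)),('scene',s,(60,280,300,400))):
    g=up(cv2.cvtColor(c['img'],cv2.COLOR_RGB2GRAY),box); print(np.percentile(g,[10,50,90]))
    b=g>160; 
    e=[atz(t,344,210,.032),atz(t,523,145,.032)]; m0=(e[0]+e[1])/2; d=e[0]-e[1]; p0=np.array([m0[0]*100,m0[1]*100,np.arctan2(d[1],d[0])])
    f=lambda p:-np.sum((m:=poly_mask(c,rail_polys(p[0]/100,p[1]/100,p[2]),box)>0)&b)/np.sum(m|b)
    q=minimize(f,p0,method='Nelder-Mead',options=dict(initial_simplex=[p0,p0+[.5,0,0],p0+[0,.5,0],p0+[0,0,.05]]))
    print('rail',name,q.x,q.fun)
E
```

```text
plate0 [0.48029569 0.20236849 0.07      ] lens [0.49646307 0.15267444 0.036     ] post [0.46368913 0.25293866 0.036     ]
rail ends [ 0.57029387 -0.0102578   0.032     ] [ 0.62974056 -0.30657757  0.032     ] stop [ 0.59020269 -0.09737299  0.04      ] [ 0.59116073 -0.09669121  0.04      ]
top [ 57. 105. 178. 184. 240.]
top [48.12409253 20.3792402   0.59439799] -0.7433947157726181
scene [ 13.  48. 117. 180. 248.]
scene [47.88145822 20.49664055 -2.7671309 ] -0.8827917562270831
[ 97. 103. 240.]
rail top [ 60.36111259 -15.83335949   1.76871482] -0.8219199499687304
[111. 117. 252.]
rail scene [ 60.27235728 -16.13009249   1.77470437] -0.7738397998006145
```

play_rows([
  [4,4.8,0,0,0,0.117,8.7],
  [4,4.8,0,0,0,0.117,8.7],
  [4,4.8,0,0,0,0.117,8.7],
  [4,4.8,0,0,0,0.117,8.7],
  [4,4.8,0,0,0,0.117,8.7],
  [0.9,6.1,0,0,0,0.117,8.7],
  [0.9,6.1,0,0,0,0.117,8.7],
  [0.9,6.1,0,0,0,0.117,8.7],
  [0.9,6.1,0,0,0,0.117,8.7],
  [0.9,6.1,0,0,0,0.117,8.7],
  [0.9,6.1,0,0,0,0.117,8.7],
  [0.9,6.1,0,0,0,0.117,8.7],
  [0.9,6.1,0,0,0,0.117,8.7],
  [0.9,6.1,0,0,0,0.117,8.7],
  [0,0,0,0,0,0,8.7],
  [0,0,0,0,0,0,8.7],
])

```text
time: 2.1
ee_pos: [0.4815, 0.1966, 0.2221]
eef_rot: [0.981, 0.196, -0.0, 0.0]
ft_force: [0.5, -0.2, 0.6]
width: 0.0869
```

Run:
```python
from h import *
st(); c=shot('wrist','wrist0.png'); print(c['K'],c['k1'],c['camera_from_world'])
for p in ([.48,.204,.094],[.48,.204,.036]): print(proj(c,p))
```

```text
t 2.1 p [0.4815 0.1966 0.2221] q [ 9.807e-01  1.956e-01 -5.000e-04  1.000e-04] F [ 0.48 -0.22  0.59] T [-0.02  -0.122 -0.033] w 0.0869 j [ 0.332  0.197 -0.896  1.698  0.158  1.323 -0.201]
[[361.87721304   0.         322.76162589]
 [  0.         361.87721304 234.79978642]
 [  0.           0.           1.        ]] -0.04335092677306906 [[ 0.92388781  0.3826559  -0.0024024  -0.51926551]
 [ 0.36691625 -0.88406849  0.28947429 -0.03667736]
 [ 0.10864516 -0.26832325 -0.95718278  0.39139081]
 [ 0.          0.          0.          1.        ]]
[325.22772628 218.21445702]
[324.98312995 203.67524313]
```

View pics/wrist0.png

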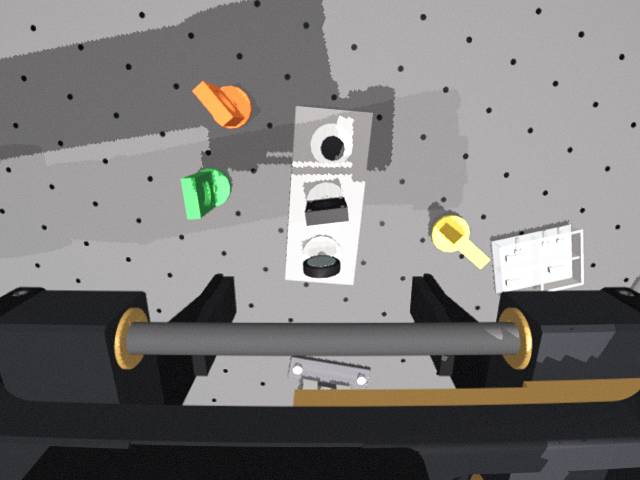

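The wrist view shows the plate at (326,208), with the lens at (321,264) and the post at (332,147). I'll fit the plate in this view.

Run:
```python
from fit import *
c=load('wrist'); box=(296,185,358,232)
g=up(cv2.cvtColor(c['img'],cv2.COLOR_RGB2GRAY),box)
b=(g<105).astype(np.uint8)
b=cv2.morphologyEx(b,cv2.MORPH_OPEN,np.ones((5,5),np.uint8))
n,l,sta,_=cv2.connectedComponentsWithStats(b); print(sta); k=1+np.argmax(sta[1:,4]); b=l==k
for zc in(.070,):
  best=None
  for a0 in(.2,.4,.6):
    p0=np.array([48,20.4,a0])
    f=lambda p:-np.sum((m:=poly_mask(c,[plate_pts(p[0]/100,p[1]/100,p[2],zc)],box)>0)&b)/np.sum(m|b)
    q=minimize(f,p0,method='Nelder-Mead',options=dict(initial_simplex=[p0,p0+[.5,0,0],p0+[0,.5,0],p0+[0,0,.2]]))
    if best is None or q.fun<best.fun:best=q
  print(zc,best.x,best.fun)
v=cv2.cvtColor(g,cv2.COLOR_GRAY2BGR); 
m=poly_mask(c,[plate_pts(best.x[0]/100,best.x[1]/100,best.x[2])],box)
cs,_=cv2.findContours(m,0,2); cv2.drawContours(v,cs,-1,(0,0,255),1)
cs,_=cv2.findContours(b.astype(np.uint8),0,2); cv2.drawContours(v,cs,-1,(0,255,0),1)
t=load('top');tb=(180,262,235,314);w=cv2.cvtColor(up(cv2.cvtColor(t['img'],cv2.COLOR_RGB2GRAY),tb),cv2.COLOR_GRAY2BGR)
m=poly_mask(t,[plate_pts(best.x[0]/100,best.x[1]/100,best.x[2])],tb); cs,_=cv2.findContours(m,0,2); cv2.drawContours(w,cs,-1,(0,0,255),1)
o=np.zeros((220,480,3),np.uint8);o[:188,:248]=v;o[:208,248:468]=w;cv2.imwrite('pics/fit1.png',o)
```

```text
[[    0     0   248   188 39396]
 [   37    50   167    64  7203]
 [   46   153     5     5    25]]
0.07 [47.59676683 21.32984922  0.69984501] -0.43420258360497405
```

View pics/fit1.png

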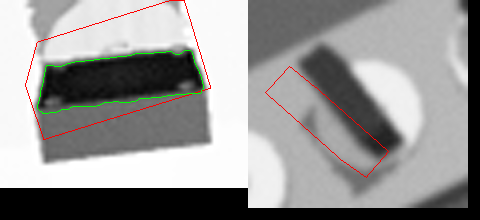

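Run:
```python
from fit import *
from scipy.optimize import least_squares
c=load('wrist'); box=(296,185,358,232)
px=np.array([[46,66],[38,112],[204,90],[192,51]])/4-.375+[296,185]
for p in px: print(np.round(atz(c,*p,.094),4))
def f(p):
    R=np.array([[np.cos(p[2]),-np.sin(p[2])],[np.sin(p[2]),np.cos(p[2])]])
    return np.concatenate([proj(c,np.r_[R@[sx*.018,sy*.006]+p[:2],.094])-q for (sx,sy),q in zip([(-1,1),(-1,-1),(1,-1),(1,1)],px)])
q=least_squares(f,[.48,.2,.5]);print(q.x,np.round(q.fun,1)); x=q.x
def f(p): 
    return f0(p)
# silhouette fit incl. grey face
g=up(cv2.cvtColor(c['img'],cv2.COLOR_RGB2GRAY),box)
b=(g<150); b[:45]=0
p0=np.array([x[0]*100,x[1]*100,x[2]])
F=lambda p:-np.sum((m:=poly_mask(c,[plate_pts(p[0]/100,p[1]/100,p[2])],box)>0)&b)/np.sum(m|b)
r2=minimize(F,p0,method='Nelder-Mead',options=dict(initial_simplex=[p0,p0+[.3,0,0],p0+[0,.3,0],p0+[0,0,.1]]));print(r2.x,r2.fun)
# collar circle, top cam + wrist: bright
t=load('top');tb=(180,262,235,314)
for p in (x,np.r_[r2.x[:2]/100,r2.x[2]]):
    m=plate_pts(*p); print('top proj', [np.round((proj(t,k)-[180,262]+.5)*4,0).tolist() for k in m])
```

```text
[0.4609 0.2116 0.094 ]
[0.4629 0.202  0.094 ]
[0.4926 0.2194 0.094 ]
[0.4871 0.2258 0.094 ]
[0.47588268 0.21464172 0.50743323] [-4.3 -1.2 -0.4  1.6  1.6  2.2  3.2 -2.4]
[48.01764159 20.6439537   0.52240201] -0.9220070118972354
top proj [[132.0, 162.0], [110.0, 145.0], [105.0, 182.0], [82.0, 167.0], [73.0, 84.0], [47.0, 63.0], [46.0, 104.0], [19.0, 84.0]]
top proj [[153.0, 146.0], [133.0, 128.0], [127.0, 167.0], [105.0, 150.0], [93.0, 69.0], [69.0, 47.0], [66.0, 89.0], [41.0, 69.0]]
```

play_rows([
  [-0.15,0.84,-2,0,0,0.116,5.6],
  [0,0,-4,0,0,0,5.6],
  [0,0,-4,0,0,0,5.6],
  [0,0,-2,0,0,0,5.6],
  [0,0,-2,0,0,0,5.6],
  [0,0,-1.5,0,0,0,5.6],
  [0,0,-1.5,0,0,0,5.6],
  [0,0,0,0,0,0,5.6],
  [0,0,0,0,0,0,5.6],
], grip_force=5)

```text
time: 3.28
ee_pos: [0.4805, 0.2057, 0.0531]
eef_rot: [0.968, 0.252, 0.0, -0.0]
ft_force: [-0.4, -0.2, -0.1]
width: 0.0561
```

Run:
```python
from h import *
st(); c=shot('wrist'); s=shot('scene')
o=np.zeros((480,800,3),np.uint8); w=c['img'][:,:,::-1]; o[:300,:400]=cv2.resize(w,(400,300)); o[:300,400:]=cv2.resize(s['img'][180:280,310:443,::-1],(400,300),interpolation=cv2.INTER_CUBIC)
t=shot('top'); o[300:,:240]=cv2.resize(t['img'][240:330,150:270,::-1],(240,180),interpolation=cv2.INTER_CUBIC)
cv2.imwrite('pics/g1.png',o)
```

```text
t 3.275 p [0.4805 0.2057 0.0531] q [ 9.676e-01  2.523e-01  4.000e-04 -1.000e-04] F [-0.44 -0.19 -0.06] T [ 0.036 -0.156  0.026] w 0.0561 j [ 0.234  0.404 -0.844  1.879  0.354  1.014 -0.251]
```

View pics/g1.png

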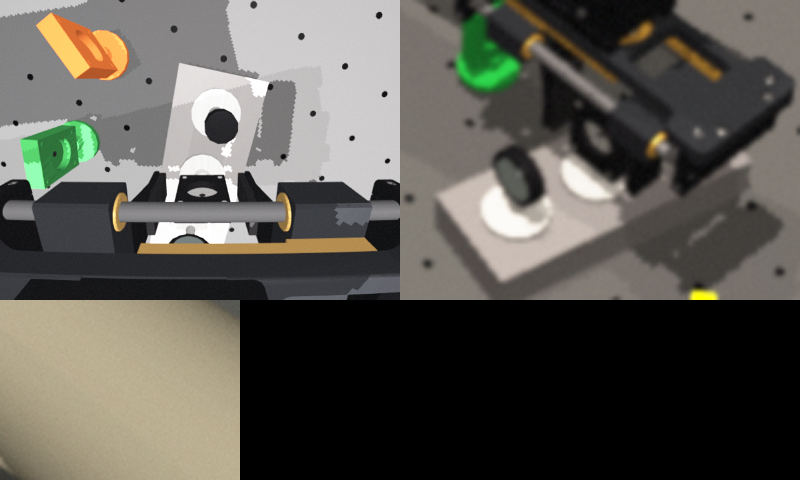

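The plate stands between the fingers (plate about (178–230,190) in the wrist panel), nothing touching. I'll close gently.

play_rows([
  [0,0,0,0,0,0,4.4],
  [0,0,0,0,0,0,4.0],
  [0,0,0,0,0,0,3.8],
  [0,0,0,0,0,0,3.8],
], grip_force=5)

```text
time: 3.92
ee_pos: [0.4801, 0.2055, 0.0526]
eef_rot: [0.968, 0.252, 0.0, -0.0]
ft_force: [-0.5, 0.5, -0.1]
width: 0.0388
```

play_rows([
  [0,0,0,0,0,0,3.4],
  [0,0,0,0,0,0,3.0],
  [0,0,0,0,0,0,3.0],
  [0,0,0,0,0,0,3.0],
], grip_force=6)

```text
time: 4.42
ee_pos: [0.4803, 0.2056, 0.0527]
eef_rot: [0.968, 0.252, 0.0, -0.0]
ft_force: [1.2, 0.2, -0.1]
width: 0.0362
```

```bash
python3 -c "
from h import *
st()"
```

```text
t 4.425 p [0.4803 0.2056 0.0527] q [ 9.677e-01  2.523e-01  2.000e-04 -0.000e+00] F [ 1.22  0.18 -0.11] T [ 0.174 -0.457  0.003] w 0.0362 j [ 0.234  0.404 -0.844  1.88   0.354  1.013 -0.251]
```

play_rows([
  [0,0,0,0,0,0,3.0],
  [0,0,0,0,0,0,3.0],
  [0,0,0.5,0,0,0,3.0],
  [0,0,1.0,0,0,0,3.0],
  [0,0,2.5,0,0,0,3.0],
  [0,0,4,0,0,0,3.0],
  [0,0,4,0,0,0,3.0],
  [0,0,0,0,0,0,3.0],
  [0,0,0,0,0,0,3.0],
], grip_force=45)

```text
time: 5.55
ee_pos: [0.4798, 0.2051, 0.1721]
eef_rot: [0.968, 0.252, -0.0, 0.0]
ft_force: [0.3, 0.0, -2.1]
width: 0.0357
```

Run:
```python
from h import *
st(); shot('scene','scene1.png')
```

```text
t 5.55 p [0.4798 0.2051 0.1721] q [ 9.677e-01  2.522e-01 -3.000e-04  2.000e-04] F [ 0.27  0.03 -2.09] T [-0.005 -0.069 -0.   ] w 0.0357 j [ 0.314  0.253 -0.91   1.762  0.211  1.231 -0.142]
```

Held (about 2.3 N). Feeling for the head blind means searching yaw and lateral position together. So I'll first tilt the foot towards the scene camera to read the head's angle.

play_rows([
  [1.8,-2.5,3.5,0,0,-0.128,3.0],
  [1.8,-2.5,3.5,0,0,-0.128,3.0],
  [1.8,-2.5,3.5,0,0,-0.128,3.0],
  [1.8,-2.5,3.5,0,0,-0.126,3.0],
  [1.8,-2.5,3.5,0,-0.15,0,3.0],
  [1.8,-2.5,3.5,0,-0.15,0,3.0],
  [1.8,-2.5,3.5,0,-0.15,0,3.0],
  [1.4,-2.5,2.5,0,-0.15,0,3.0],
  [0,0,0,0,-0.15,0,3.0],
  [0,0,0,0,-0.15,0,3.0],
  [0,0,0,0,-0.15,0,3.0],
  [0,0,0,0,-0.15,0,3.0],
  [0,0,0,0,-0.15,0,3.0],
  [0,0,0,0,-0.15,0,3.0],
  [0,0,0,0,0,0,3.0],
  [0,0,0,0,0,0,3.0],
])

```text
time: 7.6
ee_pos: [0.6149, 0.0155, 0.4636]
eef_rot: [0.797, 0.011, 0.603, -0.012]
ft_force: [0.7, 0.6, -1.8]
width: 0.0358
```

Run:
```python
from h import *
from scipy.spatial.transform import Rotation as Ro
st(); c=shot('scene','scene2.png'); s=r.read_state()
R=Ro.from_quat(s['eef_rot']).as_matrix(); print(np.round(R,3)); p=np.array(s['ee_pos'])
f=p+R[:,2]*(.0495-.0173); u=proj(c,f); print('foot px',u)
U,V=np.round(u).astype(int); U=np.clip(U,50,590);V=np.clip(V,40,440)
cv2.imwrite('pics/foot.png',cv2.resize(c['img'][V-40:V+40,U-50:U+50,::-1],(800,640),interpolation=cv2.INTER_CUBIC)[20:620])
```

```text
t 7.6 p [0.6149 0.0155 0.4636] q [ 0.7974  0.0107  0.6032 -0.0116] F [ 0.66  0.6  -1.82] T [-0.054  1.474 -0.056] w 0.0358 j [ 0.347 -0.48  -0.376  2.232 -1.004  0.103  0.842]
[[ 0.272  0.031  0.962]
 [ 0.003 -1.     0.031]
 [ 0.962 -0.005 -0.272]]
foot px [277.48432332 132.45675728]
```

View pics/foot.png

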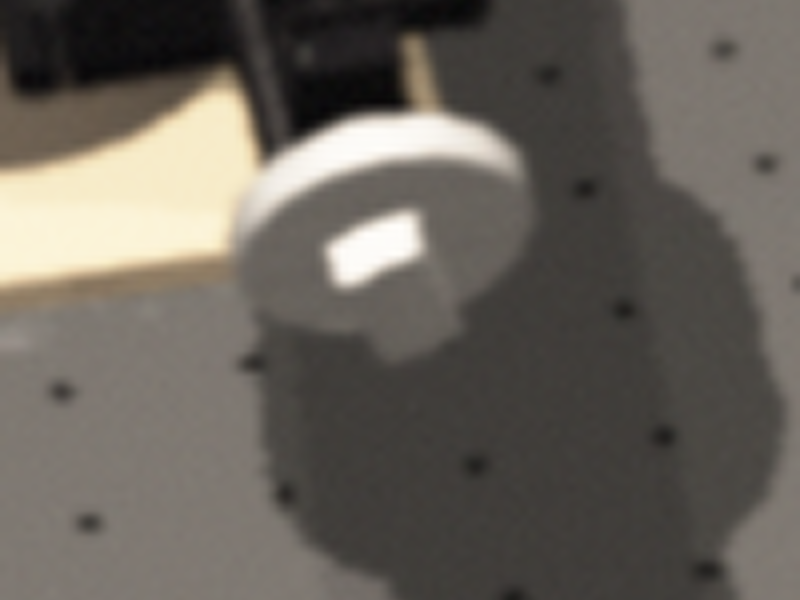

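The foot shows clearly: head underside corners at (340,290), (422,262), (466,330), (392,364) in the crop, with the lit end face from (325,245) to (418,210). I'll fit its angle, and the collar's position too.

Run:
```python
from h import *
from scipy.spatial.transform import Rotation as Ro
from scipy.optimize import least_squares
c=load('scene'); s=r.read_state(); R=Ro.from_quat(s['eef_rot']).as_matrix(); p=np.array(s['ee_pos'])
f=p+R[:,2]*(.0495-.0173); U,V=np.round(proj(c,f)).astype(int)
T=lambda q:(np.array(q)+[0,20])/8-.5+.0625+[U-50,V-40]
ex=R[:,0];n=-R[:,2];ey=np.cross(n,ex)
def P(phi,x,y,z,dx,dy): 
    a=np.cos(phi)*x-np.sin(phi)*y; b=np.sin(phi)*x+np.cos(phi)*y
    return proj(c,f+ex*(a+dx)+ey*(b+dy)+n*z)
obs=T([(340,290),(422,262),(466,330),(392,364),(325,245),(418,210)])
# A: image left, upper end ; ey sign -> try both label orders
for sg in(1,-1):
    M=[(1,-sg,0),(1,sg,0),(-1,sg,0),(-1,-sg,0),(1,-sg,.006),(1,sg,.006)]
    F=lambda q:np.concatenate([P(q[0],.0114*a,.0055*b,z,q[1]/100,q[2]/100)-o for (a,b,z),o in zip(M,obs)])
    q=least_squares(F,[0,0,0]); print(sg,q.x,np.round(q.fun,1))
    i=slice(0,8); G=lambda q:F(q)[i]; print(least_squares(G,[0,0,0]).x)
# collar underside ellipse
co=T([(233,240),(535,215),(420,158),(300,322),(360,330),(480,300),(250,300)])
H=lambda q:[np.linalg.norm(P(0,0,0,0,0,0)*0+o-proj(c,f+n*.0095+ex*q[0]/100+ey*q[1]/100))for o in co]
def D(q):
    out=[]
    for o in co:
        oo,d=ray(c,*o); C=f+n*.0095; X=oo+d*((C-oo)@n)/(d@n)-C; out.append(np.hypot(X@ex*100-q[0],X@ey*100-q[1])-2)
    return out
q=least_squares(D,[0,0]);print('collar off cm',q.x,np.round(q.fun,2))
print('tool tilt dev, yaw', ex)
```

```text
1 [-0.31525693 -0.09192272 -0.01462415] [-0.1 -0.9 -0.1 -1.   0.6  1.1 -0.   0.3  0.6 -0.1 -0.9  0.6]
[-0.32735743 -0.11453612 -0.02341975]
-1 [-0.42666117 -0.10680617  0.03002634] [  9.2  -4.3 -10.8   3.4  -7.5   4.4  11.2  -3.9   9.8  -3.6 -11.6   5. ]
[-0.41664173 -0.14365677 -0.01817333]
collar off cm [ 0.05148501 -0.05314647] [ 0.13 -0.05 -0.15 -0.14 -0.07  0.11 -0.04]
tool tilt dev, yaw [0.27155056 0.00349639 0.96241783]
```

Head angle ≈ −0.32 rad from the plate's width; the other corner labelling fits far worse. Tilting back.

play_rows([
  [0,-1.5,-1,0,0.184,0,3.0],
  [0,-1.5,-1,0,0.184,0,3.0],
  [0,-2,-2,0,0.184,0,3.0],
  [0,-2,-3,0,0.184,0,3.0],
  [0,-2,-3,0,0.184,0,3.0],
  [0,-2,-3,0,0.184,0,3.0],
  [0,-2,-3,0,0.184,0,3.0],
  [0,-2,-3,0,0,0.18,3.0],
  [0,-1.5,-2,0,0,0.18,3.0],
  [0,0,-2,0,0,0.18,3.0],
  [0,0,-2,0,0,0.18,3.0],
  [0,0,0,0,0,0.18,3.0],
  [0,0,0,0,0,0.18,3.0],
  [0,0,0,0,0,0,3.0],
  [0,0,0,0,0,0,3.0],
])

```text
time: 9.52
ee_pos: [0.6174, -0.1241, 0.2379]
eef_rot: [0.848, 0.517, 0.084, -0.079]
ft_force: [0.7, 0.1, -0.9]
width: 0.0356
```

```bash
cat >> h.py <<'E'
from scipy.spatial.transform import Rotation as Ro
C=np.array([.6032,-.1598]); A=1.772; D2=np.array([np.cos(A),np.sin(A)]); N2=np.array([-np.sin(A),np.cos(A)])
def rs(yaw=None):
    s=r.read_state(); R=Ro.from_quat(s['eef_rot']).as_matrix(); p=np.array(s['ee_pos']); n=R[:,2]
    y=np.arctan2(R[1,0],R[0,0]); print('t',s['time'],'p',np.round(p,4),'rail x,y mm',np.round([(p[:2]-C)@D2*1e3,(p[:2]-C)@N2*1e3],2),'plate-railtop mm',round((p[2]+.0173-.032)*1e3,2),'yaw',round(y,4),'toolz',np.round(n,4))
    f=np.array(s['ft_force']); print(' F',np.round(f,2),'along/lat',np.round([f[:2]@D2,f[:2]@N2],2),'T',np.round(s['torque'],3),'w',round(float(s['width']),4),'j',np.round(s['joint_positions'],3))
    if yaw is not None:
        Rt=Ro.from_euler('z',yaw).as_matrix()@np.diag([1,-1,-1]); print(' rotvec to go',np.round(Ro.from_matrix(Rt@R.T).as_rotvec(),4))
E
python3 -c "
from h import *
rs(1.4); rs(2.092)"
```

```text
t 9.525 p [ 0.6174 -0.1241  0.2379] rail x,y mm [ 32.12 -21.03] plate-railtop mm 223.19 yaw 1.0904 toolz [ 0.0602  0.2213 -0.9733]
 F [ 0.7   0.08 -0.89] along/lat [-0.06 -0.7 ] T [-0.307  0.02   0.048] w 0.0356 j [ 1.047  0.605 -1.18   1.396  0.337  1.42   1.017]
 rotvec to go [-0.2308  0.0263  0.3027]
t 9.525 p [ 0.6174 -0.1241  0.2379] rail x,y mm [ 32.12 -21.03] plate-railtop mm 223.19 yaw 1.0904 toolz [ 0.0602  0.2213 -0.9733]
 F [ 0.7   0.08 -0.89] along/lat [-0.06 -0.7 ] T [-0.307  0.02   0.048] w 0.0356 j [ 1.047  0.605 -1.18   1.396  0.337  1.42   1.017]
 rotvec to go [-0.2347 -0.0556  0.9915]
```

play_rows([
  [-0.25,-0.5,-1.4,-0.0391,-0.0093,0.1652,3.0],
  [-0.25,-0.5,-1.4,-0.0391,-0.0093,0.1652,3.0],
  [-0.25,-0.5,-1.4,-0.0391,-0.0093,0.1652,3.0],
  [-0.25,-0.5,-1.4,-0.0391,-0.0093,0.1652,3.0],
  [-0.25,-0.5,-1.4,-0.0391,-0.0093,0.1652,3.0],
  [-0.25,-0.6,-1.4,-0.0391,-0.0093,0.1652,3.0],
  [0,0,0,0,0,0,3.0],
  [0,0,0,0,0,0,3.0],
])

```text
time: 10.52
ee_pos: [0.6025, -0.1546, 0.1549]
eef_rot: [0.501, 0.865, -0.0, -0.0]
ft_force: [0.1, 0.5, -1.9]
width: 0.0357
```

```bash
python3 -c "
from h import *
rs(2.092); shot('wrist','wrist2.png'); shot('scene','scene3.png')"
```

```text
t 10.525 p [ 0.6025 -0.1546  0.1549] rail x,y mm [ 5.22 -0.37] plate-railtop mm 140.16 yaw 2.0918 toolz [-7.e-04  1.e-04 -1.e+00]
 F [ 0.12  0.5  -1.87] along/lat [ 0.46 -0.22] T [ 0.131 -0.052 -0.023] w 0.0357 j [ 1.028  0.712 -1.257  1.511  0.681  1.415  1.828]
 rotvec to go [-0.0001 -0.0007  0.0002]
```

View pics/wrist2.png

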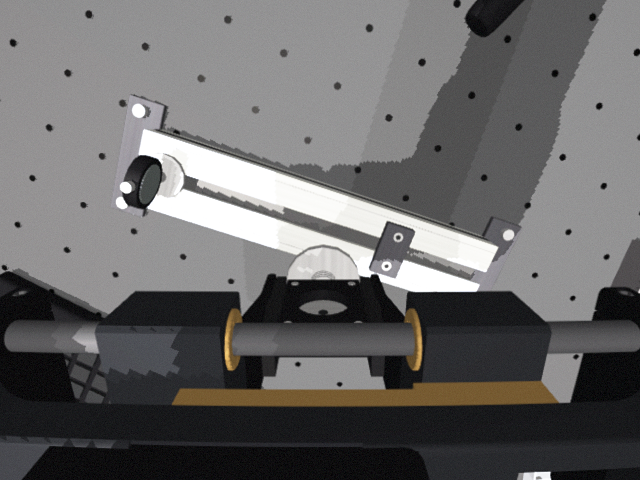

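Wrist view: the slot runs from (190,183) to (480,277), the stop is at (392,250), and the held collar's arc tops out at (322,246). Both are in one image, so I'll measure rail relative to collar here.

Run:
```python
from h import *
from scipy.optimize import least_squares
c=load('wrist'); g=cv2.cvtColor(c['img'],cv2.COLOR_RGB2GRAY).astype(np.float32)
def samp(X,Y,z=.032):
    q=np.array([proj(c,np.r_[C+D2*X+N2*y,z]) for y in Y],np.float32); return cv2.remap(g,q[:,:1].copy(),q[:,1:].copy(),1)[:,0]
Y=np.arange(-.04,.0401,.0005)
for X in (-.08,-.06,-.05,-.04,-.03,-.02,.0,.01,.03,.04,.05,.095,.11):
    p=samp(X,Y); d=np.diff(p); k=[(round((Y[i]+.00025)*1e3,1),int(d[i])) for i in range(1,len(d)-1) if abs(d[i])>12 and abs(d[i])>=abs(d[i-1]) and abs(d[i])>abs(d[i+1])]
    print(X,k)
X=np.arange(.03,.1,.0005)
for Yl in(.012,-.012,.017):
    q=np.array([proj(c,np.r_[C+D2*x+N2*Yl,.04]) for x in X],np.float32); p=cv2.remap(g,q[:,:1].copy(),q[:,1:].copy(),1)[:,0]; d=np.diff(p)
    print('stop',Yl,[(round((X[i]+.00025)*1e3,1),int(d[i])) for i in range(1,len(d)-1) if abs(d[i])>12 and abs(d[i])>=abs(d[i-1]) and abs(d[i])>abs(d[i+1])])
s=r.read_state(); p=np.array(s['ee_pos']); zc=p[2]-.0167
pts=np.array([atz(c,u,v,zc)[:2] for u,v in[(288,278),(291,268),(300,256),(322,246),(345,255),(354,267),(357,278)]])
q=least_squares(lambda q:np.linalg.norm(pts-q,axis=1)*1e3-20,p[:2]);print('collar',q.x,'-tcp mm',(q.x-p[:2])*1e3,'along/lat',(q.x-p[:2])@D2*1e3,(q.x-p[:2])@N2*1e3,np.round(q.fun,1))
```

```text
-0.08 [(np.float64(-29.2), 47), (np.float64(-4.7), -51), (np.float64(2.3), 38), (np.float64(7.3), 12), (np.float64(31.8), -54), (np.float64(33.3), -35), (np.float64(34.8), 22), (np.float64(35.8), -13), (np.float64(38.8), 17)]
-0.06 [(np.float64(-29.7), 33), (np.float64(-4.2), -47), (np.float64(0.8), 20), (np.float64(1.8), 30), (np.float64(6.8), 15), (np.float64(31.8), -50), (np.float64(33.3), -35), (np.float64(34.8), 17), (np.float64(38.8), 17)]
-0.05 [(np.float64(-29.2), 51), (np.float64(-4.2), -63), (np.float64(0.8), 35), (np.float64(6.8), 16), (np.float64(31.8), -48), (np.float64(33.3), -31), (np.float64(34.3), 23), (np.float64(35.8), -12), (np.float64(38.8), 18)]
-0.04 [(np.float64(-29.7), 47), (np.float64(-4.7), -57), (np.float64(0.8), 31), (np.float64(6.8), 17), (np.float64(31.3), -34), (np.float64(33.3), -29), (np.float64(34.3), 25), (np.float64(35.8), -14), (np.float64(39.3), 17)]
-0.03 [(np.float64(-29.2), 40), (np.float64(-4.7), -48), (np.float64(1.3), 32), (np.float64(7.3), 18), (np.float64(31.3), -37), (np.float64(33.3), -29), (np.float64(34.3), 29), (np.float64(35.8), -1
[... 1806 characters left out ...]
4(51.8), -65), (np.float64(53.3), 17), (np.float64(61.8), 38), (np.float64(63.8), -45), (np.float64(65.8), 19), (np.float64(67.3), 32), (np.float64(68.8), -45), (np.float64(76.8), 62)]
stop -0.012 [(np.float64(30.8), 14), (np.float64(33.2), 13), (np.float64(51.8), -62), (np.float64(53.3), 28), (np.float64(60.8), 46), (np.float64(63.8), -59), (np.float64(66.3), 54), (np.float64(69.3), -32), (np.float64(76.3), 39)]
stop 0.017 [(np.float64(51.8), -66), (np.float64(53.3), 17), (np.float64(62.8), 25), (np.float64(67.3), -24), (np.float64(76.8), 60)]
collar [ 0.60343173 -0.15295555] -tcp mm [0.77945836 1.65368656] along/lat 1.4645524304514885 -1.094221522018992 [-1.1 -0.9 -0.2  1.3  0.1 -0.8 -1.4]
```

play_rows([
  [-0.13,-0.03,-2.5,0,0,0,3.0],
  [0,0,-3,0,0,0,3.0],
  [0,0,-2,0,0,0,3.0],
  [0,0,-1,0,0,0,3.0],
  [0,0,-0.2,0,0,0,3.0],
  [0,0,0,0,0,0,3.0],
  [0,0,0,0,0,0,3.0],
])

```text
time: 11.5
ee_pos: [0.6014, -0.1546, 0.0679]
eef_rot: [0.499, 0.867, -0.0, -0.0]
ft_force: [0.5, -0.1, -2.3]
width: 0.0354
```

```bash
python3 -c "
from h import *
rs(2.092)"
```

```text
t 11.5 p [ 0.6014 -0.1546  0.0679] rail x,y mm [5.45 0.72] plate-railtop mm 53.18 yaw 2.0975 toolz [-6.e-04 -1.e-04 -1.e+00]
 F [ 0.5  -0.12 -2.26] along/lat [-0.22 -0.46] T [ 0.165 -0.102  0.01 ] w 0.0354 j [ 1.003  0.79  -1.189  1.596  0.758  1.285  1.787]
 rotvec to go [ 0.0001 -0.0006 -0.0055]
```

Feel down in small steps.

play_rows([
  [0,0,-0.15,0,0,0,3.0],
  [0,0,-0.1,0,0,0,3.0],
  [0,0,-0.1,0,0,0,3.0],
  [0,0,0,0,0,0,3.0],
])

```text
time: 12.0
ee_pos: [0.6009, -0.1546, 0.0635]
eef_rot: [0.499, 0.867, -0.0, -0.001]
ft_force: [0.3, 0.5, -1.9]
width: 0.0356
```

play_rows([
  [0,0,-0.1,0,0,0,3.0],
  [0,0,0,0,0,0,3.0],
])

```text
time: 12.25
ee_pos: [0.6009, -0.1546, 0.0625]
eef_rot: [0.499, 0.867, -0.0, -0.001]
ft_force: [-0.4, 0.5, -2.0]
width: 0.0357
```

play_rows([
  [0,0,-0.1,0,0,0,3.0],
  [0,0,0,0,0,0,3.0],
])

```text
time: 12.5
ee_pos: [0.6009, -0.1546, 0.0615]
eef_rot: [0.499, 0.867, -0.0, -0.001]
ft_force: [0.1, 0.4, -1.5]
width: 0.0357
```

No contact and already 2.7 mm below rail-top height for the head, so it seems to be dropping into the slot. Continuing.

play_rows([
  [0,0,-0.1,0,0,0,3.0],
  [0,0,-0.1,0,0,0,3.0],
  [0,0,-0.1,0,0,0,3.0],
  [0,0,0,0,0,0,3.0],
])

```text
time: 13.0
ee_pos: [0.6009, -0.1546, 0.0585]
eef_rot: [0.499, 0.867, -0.0, -0.001]
ft_force: [-0.7, 0.2, -2.4]
width: 0.0359
```

play_rows([
  [0,0,-0.1,0,0,0,3.0],
  [0,0,-0.1,0,0,0,3.0],
  [0,0,0,0,0,0,3.0],
])

```text
time: 13.38
ee_pos: [0.6009, -0.1547, 0.0565]
eef_rot: [0.499, 0.867, -0.0, -0.001]
ft_force: [-0.3, -0.6, -2.9]
width: 0.0358
```

```bash
python3 -c "
from h import *
rs(2.092)"
```

```text
t 13.375 p [ 0.6009 -0.1547  0.0565] rail x,y mm [5.51 1.24] plate-railtop mm 41.76 yaw 2.0976 toolz [-1.9e-03  1.0e-04 -1.0e+00]
 F [-0.28 -0.57 -2.91] along/lat [-0.5   0.38] T [ 0.118 -0.141  0.002] w 0.0358 j [ 0.998  0.802 -1.178  1.605  0.768  1.269  1.781]
 rotvec to go [-0.0001 -0.0019 -0.0056]
```

play_rows([
  [0,0,-0.1,0,0,0,3.0],
  [0,0,-0.05,0,0,0,3.0],
  [0,0,0,0,0,0,3.0],
])

```text
time: 13.75
ee_pos: [0.6009, -0.1546, 0.055]
eef_rot: [0.499, 0.867, -0.0, -0.001]
ft_force: [-0.9, -0.1, -2.5]
width: 0.0353
```

play_rows([
  [0,0,-0.03,0,0,0,3.0],
  [0,0,0,0,0,0,3.0],
])

```text
time: 14.0
ee_pos: [0.601, -0.1546, 0.0548]
eef_rot: [0.499, 0.867, -0.0, -0.001]
ft_force: [-0.5, 0.3, -1.7]
width: 0.0358
```

play_rows([
  [0,0,-0.03,0,0,0,3.0],
  [0,0,0,0,0,0,3.0],
])

```text
time: 14.25
ee_pos: [0.601, -0.1546, 0.0547]
eef_rot: [0.499, 0.867, -0.0, -0.001]
ft_force: [-1.2, 0.2, 1.1]
width: 0.0355
```

Collar contact at exactly 40 mm above the rail top. I'll lift by a hair and slide towards the stop.

play_rows([
  [-0.02,0,0.04,0,0,0,3.0],
  [-0.04,0.196,0,0,0,0,3.0],
  [-0.06,0.294,0,0,0,0,3.0],
  [-0.06,0.294,0,0,0,0,3.0],
  [-0.06,0.294,0,0,0,0,3.0],
  [-0.06,0.294,0,0,0,0,3.0],
  [0,0,0,0,0,0,3.0],
])

```text
time: 15.12
ee_pos: [0.5979, -0.1405, 0.0549]
eef_rot: [0.498, 0.867, -0.0, -0.001]
ft_force: [-0.1, 0.6, -2.7]
width: 0.0357
```

```bash
python3 -c "
from h import *
rs(2.0976)"
```

```text
t 15.125 p [ 0.5979 -0.1405  0.0549] rail x,y mm [19.97  1.36] plate-railtop mm 40.15 yaw 2.0981 toolz [-1.8e-03  2.0e-04 -1.0e+00]
 F [-0.13  0.57 -2.72] along/lat [0.58 0.01] T [ 0.101 -0.091  0.002] w 0.0357 j [ 0.988  0.795 -1.183  1.624  0.766  1.261  1.756]
 rotvec to go [-0.0002 -0.0018 -0.0005]
```

play_rows([
  [-0.05,0.245,0,0,0,0,3.0],
  [-0.05,0.245,0,0,0,0,3.0],
  [-0.05,0.245,0,0,0,0,3.0],
  [-0.03,0.147,0,0,0,0,3.0],
  [0,0,0,0,0,0,3.0],
])

```text
time: 15.75
ee_pos: [0.5961, -0.132, 0.0549]
eef_rot: [0.499, 0.867, -0.0, -0.001]
ft_force: [-0.9, 0.3, -1.5]
width: 0.0358
```

play_rows([
  [-0.02,0.098,0,0,0,0,3.0],
  [0,0,0,0,0,0,3.0],
])

```text
time: 16.0
ee_pos: [0.5959, -0.1311, 0.0549]
eef_rot: [0.499, 0.867, -0.0, -0.001]
ft_force: [-0.3, -1.4, -2.4]
width: 0.036
```

play_rows([
  [-0.01,0.049,0,0,0,0,3.0],
  [0,0,0,0,0,0,3.0],
])

```text
time: 16.25
ee_pos: [0.5959, -0.1306, 0.0549]
eef_rot: [0.499, 0.867, -0.0, -0.001]
ft_force: [-0.3, -0.1, -2.7]
width: 0.0355
```

play_rows([
  [-0.01,0.049,0,0,0,0,3.0],
  [0,0,0,0,0,0,3.0],
])

```text
time: 16.5
ee_pos: [0.5957, -0.1301, 0.0549]
eef_rot: [0.499, 0.867, -0.0, -0.001]
ft_force: [0.3, -0.7, -1.0]
width: 0.0358
```

```bash
python3 -c "
from h import *
rs(2.0976)"
```

```text
t 16.5 p [ 0.5957 -0.1301  0.0549] rail x,y mm [30.63  1.37] plate-railtop mm 40.18 yaw 2.0977 toolz [-1.7e-03  1.0e-04 -1.0e+00]
 F [ 0.33 -0.67 -1.  ] along/lat [-0.72 -0.19] T [ 0.148 -0.132  0.016] w 0.0358 j [ 0.98   0.788 -1.187  1.636  0.763  1.256  1.738]
 rotvec to go [-0.0001 -0.0017 -0.0001]
```

play_rows([
  [-0.01,0.049,0,0,0,0,3.0],
  [0,0,0,0,0,0,3.0],
])

```text
time: 16.75
ee_pos: [0.5957, -0.1296, 0.0549]
eef_rot: [0.499, 0.867, -0.0, -0.001]
ft_force: [-0.5, -0.7, -2.3]
width: 0.0356
```

play_rows([
  [-0.01,0.049,0,0,0,0,3.0],
  [0,0,0,0,0,0,3.0],
])

```text
time: 17.0
ee_pos: [0.5955, -0.1291, 0.0549]
eef_rot: [0.499, 0.867, -0.0, -0.001]
ft_force: [-0.3, -0.1, -2.3]
width: 0.0356
```

play_rows([
  [-0.01,0.049,0,0,0,0,3.0],
  [0,0,0,0,0,0,3.0],
])

```text
time: 17.25
ee_pos: [0.5955, -0.1288, 0.0549]
eef_rot: [0.499, 0.867, -0.0, -0.001]
ft_force: [0.1, -0.5, -1.8]
width: 0.0353
```

play_rows([
  [-0.01,0.049,0,0,0,0,3.0],
  [0,0,0,0,0,0,3.0],
])

```text
time: 17.5
ee_pos: [0.5954, -0.1287, 0.0549]
eef_rot: [0.499, 0.867, -0.001, -0.001]
ft_force: [1.0, -2.8, -2.9]
width: 0.0354
```

```bash
python3 -c "
from h import *
rs(2.0976)"
```

```text
t 17.5 p [ 0.5954 -0.1287  0.0549] rail x,y mm [32.   1.4] plate-railtop mm 40.19 yaw 2.0971 toolz [-1.6e-03 -5.0e-04 -1.0e+00]
 F [ 0.96 -2.77 -2.88] along/lat [-2.9  -0.39] T [-0.55  -0.27  -0.037] w 0.0354 j [ 0.979  0.787 -1.187  1.638  0.763  1.256  1.734]
 rotvec to go [ 0.0005 -0.0016  0.0005]
```

Collar is snug at the stop: rail x 32.0 mm, 2.9 N. Pushing down.

play_rows([
  [0,0,0,0,0,0,3.0],
  [0,0,-0.15,0,0,0,3.0],
  [0,0,-0.15,0,0,0,3.0],
  [0,0,-0.15,0,0,0,3.0],
  [0,0,-0.15,0,0,0,3.0],
  [0,0,-0.1,0,0,0,3.0],
  [0,0,0,0,0,0,3.0],
], grip_force=58)

```text
time: 18.38
ee_pos: [0.5955, -0.1286, 0.0486]
eef_rot: [0.499, 0.867, -0.001, -0.0]
ft_force: [-4.1, -4.5, 8.6]
width: 0.0355
```

```bash
python3 -c "
from h import *
rs(2.0976)"
```

```text
t 18.375 p [ 0.5955 -0.1286  0.0486] rail x,y mm [32.11  1.29] plate-railtop mm 33.93 yaw 2.0972 toolz [-1.4e-03 -8.0e-04 -1.0e+00]
 F [-4.11 -4.46  8.57] along/lat [-3.55  4.91] T [-1.042  0.723 -0.01 ] w 0.0355 j [ 0.975  0.794 -1.181  1.642  0.77   1.247  1.73 ]
 rotvec to go [ 0.0008 -0.0014  0.0004]
```

play_rows([
  [-0.05,-0.01,-0.05,0,0,0,3.0],
  [0,0,-0.03,0,0,0,3.0],
  [0,0,0,0,0,0,3.0],
])

```text
time: 18.75
ee_pos: [0.5954, -0.1286, 0.0481]
eef_rot: [0.499, 0.867, -0.0, 0.0]
ft_force: [-1.8, -3.4, 10.0]
width: 0.0352
```

```bash
python3 -c "
from h import *
rs(2.0976)"
```

```text
t 18.75 p [ 0.5954 -0.1286  0.0481] rail x,y mm [32.1   1.36] plate-railtop mm 33.42 yaw 2.0972 toolz [-4.e-04 -7.e-04 -1.e+00]
 F [-1.76 -3.4  10.02] along/lat [-2.98  2.4 ] T [-0.941  0.392 -0.039] w 0.0352 j [ 0.976  0.794 -1.181  1.644  0.771  1.245  1.73 ]
 rotvec to go [ 0.0007 -0.0004  0.0004]
```

play_rows([
  [-0.03,-0.01,-0.03,0,0,0,3.0],
  [0,0,0,0,0,-0.06,3.0],
  [0,0,0,0,0,-0.1,3.0],
  [0,0,0,0,0,-0.1,3.0],
  [0,0,0,0,0,-0.1,3.0],
  [0,0,0,0,0,0,3.0],
])

```text
time: 19.5
ee_pos: [0.5954, -0.1283, 0.0481]
eef_rot: [0.646, 0.763, 0.0, 0.0]
ft_force: [-1.9, -2.8, 10.3]
width: 0.0356
```

```bash
python3 -c "
from h import *
rs(1.74)"
```

```text
t 19.5 p [ 0.5954 -0.1283  0.0481] rail x,y mm [32.45  1.32] plate-railtop mm 33.36 yaw 1.7362 toolz [ 4.e-04  1.e-04 -1.e+00]
 F [-1.87 -2.79 10.29] along/lat [-2.36  2.39] T [-0.725  0.242 -0.051] w 0.0356 j [ 0.947  0.752 -1.122  1.646  0.716  1.213  1.399]
 rotvec to go [-0.0001  0.0004  0.0038]
```

Turning freely. Continuing.

play_rows([
  [0,0,0,0,0,-0.12,3.0],
  [0,0,0,0,0,-0.12,3.0],
  [0,0,0,0,0,-0.12,3.0],
  [0,0,0,0,0,-0.12,3.0],
  [0,0,0,0,0,-0.12,3.0],
  [0,0,0,0,0,-0.12,3.0],
  [0,0,0,0,0,-0.12,3.0],
  [0,0,0,0,0,-0.12,3.0],
  [0,0,0,0,0,-0.12,3.0],
  [0,0,0,0,0,0,3.0],
])

```text
time: 20.75
ee_pos: [0.596, -0.1273, 0.0483]
eef_rot: [0.947, 0.322, 0.002, -0.0]
ft_force: [0.4, -0.2, 9.9]
width: 0.0355
```

```bash
python3 -c "
from h import *
rs(0.66)"
```

```text
t 20.75 p [ 0.596  -0.1273  0.0483] rail x,y mm [33.26  0.62] plate-railtop mm 33.55 yaw 0.6567 toolz [ 0.0029  0.002  -1.    ]
 F [ 0.44 -0.17  9.94] along/lat [-0.26 -0.4 ] T [-0.229 -0.103 -0.12 ] w 0.0355 j [ 0.835  0.64  -0.929  1.652  0.555  1.132  0.416]
 rotvec to go [-0.002   0.0029  0.0033]
```

play_rows([
  [-0.01,0.03,0,0,0,-0.06,3.0],
  [0,0,0,0,0,-0.06,3.0],
  [0,0,0,0,0,0,3.0],
])

```text
time: 21.12
ee_pos: [0.5959, -0.1273, 0.0482]
eef_rot: [0.964, 0.265, 0.002, -0.0]
ft_force: [1.1, -0.3, 9.6]
width: 0.0355
```

```bash
python3 -c "
from h import *
rs(0.54)"
```

```text
t 21.125 p [ 0.5959 -0.1273  0.0482] rail x,y mm [33.29  0.67] plate-railtop mm 33.53 yaw 0.5374 toolz [ 0.0032  0.0019 -1.    ]
 F [ 1.07 -0.29  9.55] along/lat [-0.5  -0.99] T [-0.433 -0.088 -0.031] w 0.0355 j [ 0.821  0.63  -0.907  1.653  0.538  1.125  0.307]
 rotvec to go [-0.0019  0.0032  0.0026]
```

play_rows([
  [-0.01,0.03,0,0,0,-0.04,3.0],
  [0,0,0,0,0,0,3.0],
])

```text
time: 21.38
ee_pos: [0.5958, -0.1273, 0.0482]
eef_rot: [0.969, 0.246, 0.002, -0.0]
ft_force: [1.0, -2.3, 9.5]
width: 0.0356
```

```bash
python3 -c "
from h import *
rs(0.50)"
```

```text
t 21.375 p [ 0.5958 -0.1273  0.0482] rail x,y mm [33.34  0.73] plate-railtop mm 33.5 yaw 0.4975 toolz [ 0.0034  0.0016 -1.    ]
 F [ 0.99 -2.26  9.46] along/lat [-2.42 -0.52] T [-0.561 -0.155  0.036] w 0.0356 j [ 0.816  0.626 -0.899  1.654  0.532  1.122  0.27 ]
 rotvec to go [-0.0016  0.0034  0.0025]
```

play_rows([
  [0,0,0,0,0,-0.03,3.0],
  [0,0,0,0,0,0,3.0],
])

```text
time: 21.62
ee_pos: [0.5958, -0.1272, 0.0482]
eef_rot: [0.973, 0.232, 0.002, -0.0]
ft_force: [0.5, -2.8, 9.9]
width: 0.0357
```

```bash
python3 -c "
from h import *
rs(0.47)"
```

```text
t 21.625 p [ 0.5958 -0.1272  0.0482] rail x,y mm [33.38  0.72] plate-railtop mm 33.51 yaw 0.4677 toolz [ 0.0034  0.0017 -1.    ]
 F [ 0.51 -2.78  9.86] along/lat [-2.82  0.05] T [-0.556 -0.149  0.013] w 0.0357 j [ 0.813  0.623 -0.894  1.654  0.528  1.12   0.243]
 rotvec to go [-0.0017  0.0034  0.0023]
```

play_rows([
  [0,0,0,0,0,-0.03,3.0],
  [0,0,0,0,0,0,3.0],
])

```text
time: 21.88
ee_pos: [0.5958, -0.1272, 0.0482]
eef_rot: [0.976, 0.217, 0.002, -0.0]
ft_force: [0.6, -2.3, 9.1]
width: 0.0358
```

```bash
python3 -c "
from h import *
rs(0.44)"
```

```text
t 21.875 p [ 0.5958 -0.1272  0.0482] rail x,y mm [33.39  0.75] plate-railtop mm 33.5 yaw 0.4378 toolz [ 0.0034  0.0017 -1.    ]
 F [ 0.6  -2.33  9.15] along/lat [-2.41 -0.12] T [-0.582 -0.103  0.01 ] w 0.0358 j [ 0.809  0.621 -0.888  1.654  0.524  1.119  0.216]
 rotvec to go [-0.0017  0.0034  0.0022]
```

play_rows([
  [0,0,0.1,0,0,0,3.0],
  [0,0,0.1,0,0,0,3.0],
  [0,0,0.1,0,0,0,3.0],
  [0,0,0.05,0,0,0,3.0],
  [0,0,0,0,0,0,3.0],
])

```text
time: 22.5
ee_pos: [0.5958, -0.1273, 0.0515]
eef_rot: [0.976, 0.217, 0.002, -0.001]
ft_force: [1.8, -1.7, 6.1]
width: 0.0359
```

```bash
python3 -c "
from h import *
rs(0.44)"
```

```text
t 22.5 p [ 0.5958 -0.1273  0.0515] rail x,y mm [33.36  0.75] plate-railtop mm 36.76 yaw 0.4381 toolz [ 0.0035  0.0018 -1.    ]
 F [ 1.79 -1.66  6.14] along/lat [-1.99 -1.42] T [-0.54  -0.483  0.072] w 0.0359 j [ 0.811  0.617 -0.891  1.652  0.52   1.124  0.219]
 rotvec to go [-0.0019  0.0035  0.0019]
```

play_rows([
  [0,0,0.05,0,0,0,3.0],
  [0,0,0.04,0,0,0,3.0],
  [0,0,0,0,0,0,3.0],
])

```text
time: 22.88
ee_pos: [0.5958, -0.1272, 0.0523]
eef_rot: [0.976, 0.217, 0.002, -0.001]
ft_force: [1.5, -0.9, 4.8]
width: 0.0352
```

```bash
python3 -c "
from h import *
rs(0.44)"
```

```text
t 22.875 p [ 0.5958 -0.1272  0.0523] rail x,y mm [33.4   0.76] plate-railtop mm 37.57 yaw 0.4381 toolz [ 0.0035  0.0019 -1.    ]
 F [ 1.5  -0.89  4.85] along/lat [-1.18 -1.29] T [-0.581 -0.564  0.056] w 0.0352 j [ 0.812  0.616 -0.891  1.652  0.519  1.125  0.219]
 rotvec to go [-0.0019  0.0035  0.0019]
```

play_rows([
  [0,0,0.05,0,0,0,3.0],
  [0,0,0.04,0,0,0,3.0],
  [0,0,0,0,0,0,3.0],
])

```text
time: 23.25
ee_pos: [0.5958, -0.1272, 0.0531]
eef_rot: [0.976, 0.217, 0.002, -0.001]
ft_force: [2.7, -2.7, 4.8]
width: 0.0354
```

```bash
python3 -c "
from h import *
rs(0.44)"
```

```text
t 23.25 p [ 0.5958 -0.1272  0.0531] rail x,y mm [33.4   0.79] plate-railtop mm 38.38 yaw 0.4381 toolz [ 0.0034  0.002  -1.    ]
 F [ 2.73 -2.71  4.84] along/lat [-3.2  -2.14] T [-0.556 -0.617  0.001] w 0.0354 j [ 0.812  0.615 -0.892  1.651  0.518  1.126  0.22 ]
 rotvec to go [-0.002   0.0034  0.0019]
```

play_rows([
  [0,0,0.03,0,0,0,3.0],
  [0,0,0,0,0,0,3.0],
])

```text
time: 23.5
ee_pos: [0.5957, -0.1273, 0.0532]
eef_rot: [0.976, 0.217, 0.002, -0.001]
ft_force: [4.6, -1.1, 5.8]
width: 0.0358
```

```bash
python3 -c "
from h import *
rs(0.44)"
```

```text
t 23.5 p [ 0.5957 -0.1273  0.0532] rail x,y mm [33.39  0.83] plate-railtop mm 38.54 yaw 0.438 toolz [ 0.0033  0.0021 -1.    ]
 F [ 4.63 -1.09  5.76] along/lat [-2.   -4.32] T [-0.387 -1.207 -0.019] w 0.0358 j [ 0.812  0.615 -0.892  1.651  0.518  1.127  0.22 ]
 rotvec to go [-0.0021  0.0033  0.002 ]
```

play_rows([
  [0.06,0.01,0,0,0,0,3.0],
  [0,0,0,0,0,0,3.0],
])

```text
time: 23.75
ee_pos: [0.5958, -0.1273, 0.0529]
eef_rot: [0.976, 0.217, 0.001, -0.001]
ft_force: [2.6, -2.0, 5.3]
width: 0.0353
```

```bash
python3 -c "
from h import *
rs(0.44)"
```

```text
t 23.75 p [ 0.5958 -0.1273  0.0529] rail x,y mm [33.35  0.79] plate-railtop mm 38.23 yaw 0.4379 toolz [ 0.002  0.002 -1.   ]
 F [ 2.57 -1.96  5.27] along/lat [-2.44 -2.12] T [-0.439 -0.784  0.045] w 0.0353 j [ 0.811  0.616 -0.891  1.65   0.519  1.128  0.22 ]
 rotvec to go [-0.002   0.002   0.0021]
```

play_rows([
  [0.05,-0.01,0.03,0,0,0,3.0],
  [0,0,0.03,0,0,0,3.0],
  [0,0,0,0,0,0,3.0],
])

```text
time: 24.12
ee_pos: [0.5958, -0.1273, 0.0532]
eef_rot: [0.976, 0.217, 0.001, -0.001]
ft_force: [3.0, -0.4, 4.5]
width: 0.0353
```

```bash
python3 -c "
from h import *
rs(0.44)"
```

```text
t 24.125 p [ 0.5958 -0.1273  0.0532] rail x,y mm [33.32  0.78] plate-railtop mm 38.49 yaw 0.4379 toolz [ 0.001   0.0022 -1.    ]
 F [ 3.02 -0.44  4.53] along/lat [-1.04 -2.87] T [-0.114 -0.725  0.018] w 0.0353 j [ 0.811  0.617 -0.891  1.649  0.518  1.13   0.22 ]
 rotvec to go [-0.0022  0.001   0.0021]
```

play_rows([
  [0,0,0.03,0,0,0,3.0],
  [0,0,0.03,0,0,0,3.0],
  [0,0,0,0,0,0,3.0],
])

```text
time: 24.5
ee_pos: [0.5958, -0.1273, 0.0536]
eef_rot: [0.976, 0.217, 0.001, -0.001]
ft_force: [4.9, 1.4, 2.3]
width: 0.0354
```

```bash
python3 -c "
from h import *
rs(0.44)"
```

```text
t 24.5 p [ 0.5958 -0.1273  0.0536] rail x,y mm [33.31  0.78] plate-railtop mm 38.94 yaw 0.4379 toolz [ 0.001   0.0023 -1.    ]
 F [4.88 1.43 2.34] along/lat [ 0.43 -5.07] T [ 0.256 -1.269  0.006] w 0.0354 j [ 0.811  0.616 -0.892  1.648  0.518  1.13   0.22 ]
 rotvec to go [-0.0023  0.001   0.0021]
```

play_rows([
  [0.03,0.05,-0.03,0,0,0,3.0],
  [0,0,0,0,0,0,3.0],
])

```text
time: 24.75
ee_pos: [0.5958, -0.1273, 0.0533]
eef_rot: [0.976, 0.217, 0.0, -0.001]
ft_force: [3.2, 0.2, 5.4]
width: 0.0355
```

```bash
python3 -c "
from h import *
rs(0.44)"
```

```text
t 24.75 p [ 0.5958 -0.1273  0.0533] rail x,y mm [33.34  0.75] plate-railtop mm 38.64 yaw 0.4376 toolz [ 3.0e-04  1.6e-03 -1.0e+00]
 F [3.2  0.2  5.36] along/lat [-0.45 -3.18] T [ 0.008 -0.997  0.035] w 0.0355 j [ 0.81   0.617 -0.891  1.648  0.518  1.131  0.219]
 rotvec to go [-0.0016  0.0003  0.0024]
```

play_rows([
  [0.05,0.05,0,0,0,0,3.0],
  [0.02,0,0.03,0,0,0,3.0],
  [0,0,0.03,0,0,0,3.0],
  [0,0,0,0,0,0,3.0],
])

```text
time: 25.25
ee_pos: [0.5959, -0.1272, 0.0536]
eef_rot: [0.976, 0.217, -0.0, -0.001]
ft_force: [-0.4, -2.3, 4.4]
width: 0.0354
```

```bash
python3 -c "
from h import *
rs(0.44)"
```

```text
t 25.25 p [ 0.5959 -0.1272  0.0536] rail x,y mm [33.37  0.68] plate-railtop mm 38.87 yaw 0.4372 toolz [-0.001   0.0012 -1.    ]
 F [-0.43 -2.34  4.38] along/lat [-2.21  0.88] T [-0.555 -0.036  0.104] w 0.0354 j [ 0.809  0.617 -0.891  1.646  0.518  1.133  0.219]
 rotvec to go [-0.0012 -0.001   0.0028]
```

play_rows([
  [0,0,0.03,0,0,0,3.0],
  [0,0,0,0,0,0,3.0],
])

```text
time: 25.5
ee_pos: [0.5959, -0.1272, 0.0537]
eef_rot: [0.976, 0.217, -0.0, -0.001]
ft_force: [-0.2, -3.5, 0.9]
width: 0.0357
```

play_rows([
  [0,0,0.03,0,0,0,3.0],
  [0,0,0,0,0,0,3.0],
])

```text
time: 25.75
ee_pos: [0.5959, -0.1272, 0.0538]
eef_rot: [0.976, 0.217, -0.0, -0.001]
ft_force: [-0.0, -3.4, -5.1]
width: 0.0355
```

```bash
python3 -c "
from h import *
rs(0.44)"
```

```text
t 25.75 p [ 0.5959 -0.1272  0.0538] rail x,y mm [33.39  0.67] plate-railtop mm 39.08 yaw 0.4373 toolz [-0.001   0.0015 -1.    ]
 F [-0.03 -3.45 -5.09] along/lat [-3.37  0.72] T [-1.051 -0.157  0.041] w 0.0355 j [ 0.809  0.617 -0.891  1.646  0.518  1.133  0.219]
 rotvec to go [-0.0015 -0.001   0.0027]
```

Lift hits a firm stop: Fz goes from +4.4 to −5.1 N within 0.2 mm, so the head is locked under the lips. I'll ease off and release, still snug at the stop (3.4 N).

play_rows([
  [0,-0.01,-0.03,0,0,0,3.0],
  [0,0,0,0,0,0,3.0],
], grip_force=10)

```text
time: 26.0
ee_pos: [0.5959, -0.127, 0.0538]
eef_rot: [0.976, 0.217, -0.0, -0.001]
ft_force: [-2.5, -4.0, -2.8]
width: 0.0357
```

play_rows([
  [0,0,0,0,0,0,3.0],
  [0,0,0,0,0,0,3.0],
], grip_force=3)

```text
time: 26.25
ee_pos: [0.596, -0.1269, 0.0539]
eef_rot: [0.976, 0.217, -0.0, -0.001]
ft_force: [-3.2, -3.4, -2.9]
width: 0.0362
```

play_rows([
  [0,0,0,0,0,0,3.7],
  [0,0,0,0,0,0,4.0],
  [0,0,0,0,0,0,4.6],
  [0,0,0,0,0,0,5.4],
  [0,0,0,0,0,0,5.4],
])

```text
time: 26.88
ee_pos: [0.5967, -0.1266, 0.0544]
eef_rot: [0.976, 0.217, 0.001, -0.001]
ft_force: [0.1, -0.0, 0.3]
width: 0.0526
```

Run:
```python
from h import *
rs(0.44)
```

```text
t 26.875 p [ 0.5967 -0.1266  0.0544] rail x,y mm [33.86 -0.3 ] plate-railtop mm 39.67 yaw 0.4378 toolz [ 9.e-04  2.e-03 -1.e+00]
 F [ 0.11 -0.03  0.26] along/lat [-0.05 -0.1 ] T [-0.053 -0.184 -0.021] w 0.0526 j [ 0.808  0.617 -0.892  1.645  0.518  1.133  0.219]
 rotvec to go [-0.002   0.0009  0.0022]
```

play_rows([
  [0,0,0.5,0,0,0,5.4],
  [0,0,2,0,0,0,5.4],
  [0,0,4,0,0,0,5.4],
  [0,0,4,0,0,0,5.4],
  [-2,0,4,0,0,0,5.4],
  [-5,0,2,0,0,0,5.4],
  [-5,0,0,0,0,0,5.4],
  [-3,0,0,0,0,0,5.4],
  [0,0,0,0,0,0,5.4],
])

```text
time: 28.0
ee_pos: [0.4453, -0.1274, 0.2204]
eef_rot: [0.976, 0.216, -0.0, 0.001]
ft_force: [-0.1, -1.1, 0.4]
width: 0.0539
```

Run:
```python
from h import *
rs()
t=shot('top','top5.png'); s=shot('scene','scene5.png'); w=shot('wrist','wrist5.png')
o=np.zeros((600,800,3),np.uint8)
o[:300,:400]=cv2.resize(s['img'][270:360,160:280,::-1],(400,300),interpolation=cv2.INTER_CUBIC)
o[:300,400:]=cv2.resize(t['img'][140:230,330:450,::-1],(400,300),interpolation=cv2.INTER_CUBIC)
o[300:,:400]=cv2.resize(w['img'][:,:,::-1],(400,300))
o[300:,400:]=cv2.resize(s['img'][150:300,290:490,::-1],(400,300))
cv2.imwrite('pics/end.png',o)
for c in(t,s): print(proj(c,[*(C+D2*.0322),.0705]),proj(c,[*(C+D2*.0322),.094]))
```

```text
t 28.0 p [ 0.4453 -0.1274  0.2204] rail x,y mm [ 63.3  148.28] plate-railtop mm 205.66 yaw 0.436 toolz [ 2.e-04 -3.e-03 -1.e+00]
 F [-0.12 -1.06  0.4 ] along/lat [-1.01  0.33] T [-0.019 -0.109  0.023] w 0.0539 j [ 1.279  0.042 -1.101  1.828  0.042  1.295  0.603]
[421.86631929 173.21510214] [424.94798991 167.81456596]
[188.48274129 316.39623721] [186.08833384 308.13640208]
```

View pics/end.png

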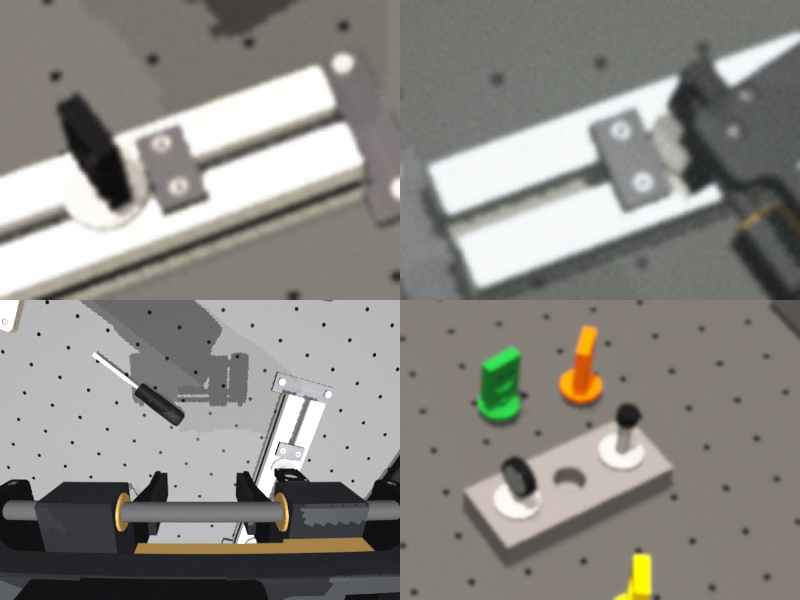

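The holder stands upright by the stop; the lens and post are still in the block, and its pocket is empty. I'll take a closer wrist look at the collar/stop junction.

play_rows([
  [4,-4,0,0,0,0,5.4],
  [4,-4,0,0,0,0,5.4],
  [0,-2,0,0,0,0,5.4],
  [0,0,0,0,0,0,5.4],
  [0,0,0,0,0,0,5.4],
])

```text
time: 28.78
ee_pos: [0.5265, -0.2251, 0.2197]
eef_rot: [0.976, 0.218, 0.001, -0.001]
ft_force: [0.1, 0.8, 0.2]
width: 0.0543
```

Run:
```python
from h import *
rs(); w=shot('wrist','wrist6.png'); s=load('scene')
u=np.round(proj(w,[*(C+D2*.045),.036])).astype(int); print(u)
u=np.clip(u,[40,30],[600,450])
o=np.zeros((600,800,3),np.uint8)
o[:,:400]=cv2.resize(w['img'][u[1]-45:u[1]+45,u[0]-30:u[0]+30,::-1],(400,600),interpolation=cv2.INTER_CUBIC)
o[:,400:]=cv2.resize(s['img'][293:353,178:218,::-1],(400,600),interpolation=cv2.INTER_CUBIC)
cv2.imwrite('pics/end2.png',o)
```

```text
t 28.775 p [ 0.5265 -0.2251  0.2197] rail x,y mm [-48.68  88.17] plate-railtop mm 204.95 yaw 0.4394 toolz [ 7.0e-04  1.7e-03 -1.0e+00]
 F [0.07 0.82 0.17] along/lat [ 0.79 -0.24] T [ 0.015 -0.131  0.039] w 0.0543 j [ 1.154  0.395 -1.045  1.567  0.344  1.379  0.517]
[439 138]
```

View pics/end2.png

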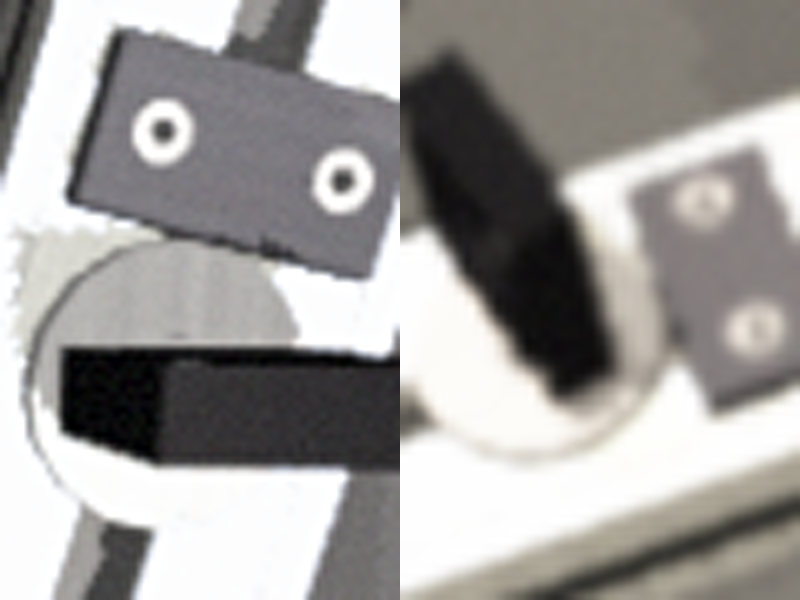

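The collar touches the stop with no visible gap (left panel near (215,243), right near (660,320)). The plate is upright and the robot is clear, so I'm handing in.

```bash
python3 -c "
from h import *
r.close_job(); print(r.read_state()['time'])"
```

```text
the job is handed in; nothing more can be done
the job is handed in; nothing more can be done
```

The aperture holder is locked upright against the stop, and I handed the job in at about 28.8 s of robot time; no verdict is reported.

- **Taking it out:** I gripped the plate by its side edges and lifted it clear. I then tilted its foot towards the scene camera to read the T-head's angle, about −0.32 rad from the plate's width.
- **Slot and slide:** The head went into the slot without touching the lips. The collar met the rail at 40 mm, as expected, and I slid it along until the stop pushed back with about 3 N.
- **Locking:** I pushed down 6.6 mm (about 12 N on the spring) and turned it about 95° clockwise without reaching the turn's end stop. I let it rise and then released it.

**Last checks**
- Lifting before release met a firm stop, with the force going from +4.4 N to −5.1 N within 0.2 mm, so the head is held under the lips.
- Pictures after release show the collar touching the stop, the plate upright, the lens and post still in the block, and the gripper clear.

**What disagreed**
- The locked height read about 39.0 mm instead of 38.5 mm. I put this down to the plate slipping a little in the grip during the push, but did not check it.
- Sideways forces of up to about 5 N built up while pushing down and letting it rise, and I eased most of them out before letting go.

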